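# Start the boot-wax warmer and leave only the vented lid on it

### The job

Start the boot-wax warmer by pressing its three keys fully down one at a time, the largest first, then the medium one, then the smallest. Then carry the nested pair of lids, upright, by the wooden knob of the inner lid and lower it without dropping onto the pot so that the inner lid sits fully home; let go, take the outer lid by its wooden collar and lift it off alone, leaving the inner lid seated, untouched and undisturbed. Finish still holding the outer lid level in the gripper above the pot, well clear of the inner lid's knob, without having shifted the mug, flashlight, snow brush or boot jack.

Things in the scene. Friction and masses are not known exactly. Their poses are not given: they have to be found in the camera images.
- warmer: Electric boot-wax warmer, fixed to the bench: grey base 250 (x) x 190 (y) x 35 mm high; open aluminium pot on its far part, and a row of three round grey keys on its near part, 85 mm on the -x side of the origin. Origin: centre of the base's underside, on the bench; z up, x from the key row to the pot
- pot_rim (a point): Centre of the pot's open mouth, at rim height (95 mm above the bench). Mouth 124 mm inside diameter, wall 5 mm; it lies 45 mm on the +x side of the warmer's origin. A wax block fills the pot up to 37 mm below the rim
- key_large_top (a point): Large key, 34 mm across, in the middle of the row (axes of the warmer): centre of its top face, which is pressed straight down; the medium key is 55 mm to its -y side, the small key 55 mm to its +y side
- key_large (a joint): Travel of that key: 0 up, 0.006 m fully down; counts as pressed past 0.0042. Spring return, about 5 N fully down
- key_medium_top (a point): Medium key, 26 mm across, at the -y end of the row (axes of the warmer): centre of its top face, which is pressed straight down; the neighbouring key is 55 mm away
- key_medium (a joint): Travel of that key: 0 up, 0.006 m fully down; counts as pressed past 0.0042. Spring return, about 5 N fully down
- key_small_top (a point): Small key, 18 mm across, at the +y end of the row (axes of the warmer): centre of its top face, which is pressed straight down; the neighbouring key is 55 mm away
- key_small (a joint): Travel of that key: 0 up, 0.006 m fully down; counts as pressed past 0.0042. Spring return, about 5 N fully down
- inner_lid: Inner lid, loose, steel, about 0.3 kg, round about its z axis: a plug below (114 mm diameter, 14 mm deep, tapering to 100 mm at the foot) that enters the pot, a flange above it 140 mm diameter and 7 mm thick that rests on the pot's rim, with dark vent holes, and a central stem with a wooden knob. Origin: centre of the plug's underside; when home on the pot it lies 14 mm below the rim. At the start it stands on the bench on its plug, with the outer lid nested on it. z up
- inner_knob (a point): Grip point on the inner lid's knob: upright wooden cylinder 24 mm diameter, 30 mm tall, which stands up through the outer lid's collar. The point is on the lid's axis, 80 mm above the inner lid's origin, 10 mm below the knob's top, 22 mm above the top of the outer lid's collar when nested. Gripped here, the pair is lifted together
- outer_lid: Outer lid, loose, aluminium, about 0.2 kg, round about its z axis: disc 153 mm diameter and 5 mm thick with a 6 mm deep skirt (146 mm inside) that fits with 3 mm play round the inner lid's flange, and in the middle an upright wooden tube, the collar. Origin: centre of the disc's underside; nested, it lies 21 mm above the inner lid's origin. To clear the inner knob's top the origin must rise at least 75 mm from there. z up
- outer_collar (a point): Grip point on the outer lid's collar: tube 48 mm outside and 36 mm inside diameter, its top 37 mm above the outer lid's origin and 32 mm above the disc's top face. The point is on the axis, 28 mm above the outer lid's origin, 9 mm below the collar's top. Nested, the inner knob stands up through it to 32 mm above the collar's top (41 mm above this point)
- mug: Bystander: white ceramic mug, upright and empty, 82 mm diameter, 92 mm high, handle at its +y; origin under its centre
- flashlight: Bystander: black flashlight standing on its lens end, 48 mm diameter, 150 mm high; origin under its centre
- snow_brush: Bystander: red plastic snow brush lying along its y axis, 440 mm long, about 30 mm high; origin underneath near the middle
- boot_jack: Bystander: cast aluminium boot jack, 100 x 250 mm along y, with a hinged lever arm that may stand up to 130 mm high; origin underneath near the middle

How it is judged (in metres and radians):
On the way, in this order (a step that is already met when the one before it is completed fails the run):
1. the large key is pressed down, alone (value of joint key_large above 0.0042 m and value of joint each of key_medium, key_small below 0.0015 m), for 0.05 s.
2. then the medium key is pressed down, alone (value of joint key_medium above 0.0042 m and value of joint each of key_large, key_small below 0.0015 m), for 0.05 s.
3. then the small key is pressed down, alone (value of joint key_small above 0.0042 m and value of joint each of key_large, key_medium below 0.0015 m), for 0.05 s.
4. the nested lids, still held by the inner lid, are lowered to within 8 mm of their seat on the pot (horizontal distance between inner_lid and pot_rim below 0.009 m and z of inner_lid in the frame of pot_rim below -0.006 m and contact force between the fingers and inner_lid above 1 N and z of outer_lid in the frame of inner_lid below 0.027 m and horizontal distance between outer_lid and inner_lid below 0.01 m and angle between outer_lid's own z axis and vertical below 0.08 rad), for 0.1 s.
5. the nested lids sit fully home on the pot, let go (horizontal distance between inner_lid and pot_rim below 0.009 m and z of inner_lid in the frame of pot_rim between -0.018 and -0.01 m and angle between inner_lid's own z axis and vertical below 0.06 rad and z of outer_lid in the frame of inner_lid below 0.027 m and horizontal distance between outer_lid and inner_lid below 0.01 m and angle between outer_lid's own z axis and vertical below 0.08 rad and contact force between each of the fingers, the arm and inner_lid below 0.3 N), for 0.2 s.
At the end, for the whole second after the job is handed in: Inner lid home on the pot (within 9 mm of its axis, 4 mm in height, 0.06 rad), at rest, untouched; outer lid held by the fingers, at rest, level within 0.2 rad, origin over 92 mm above the rim, within 60 mm of the axis, touching only the gripper; keys up; bystanders moved under 30 mm (horizontal distance between inner_lid and pot_rim below 0.009 m and z of inner_lid in the frame of pot_rim between -0.018 and -0.01 m and angle between inner_lid's own z axis and vertical below 0.06 rad and linear speed of inner_lid below 0.02 m/s and contact force between each of the fingers, the arm and inner_lid below 0.3 N and z of outer_lid in the frame of pot_rim above 0.092 m and horizontal distance between outer_lid and pot_rim below 0.06 m and angle between outer_lid's own z axis and vertical below 0.2 rad and linear speed of outer_lid below 0.03 m/s and contact force between the fingers and outer_lid above 2 N and contact force between outer_lid and inner_lid below 0.2 N and contact force between outer_lid and warmer below 0.2 N and value of joint each of key_large, key_medium, key_small below 0.0015 m and distance of each of mug, flashlight, snow_brush, boot_jack from where it was at the start of the episode below 0.03 m); the arm keeps its last pose, push and grip.
It fails at once if two keys are down at once (value of joint each of key_large, key_medium above 0.003 m or value of joint each of key_large, key_small above 0.003 m or value of joint each of key_medium, key_small above 0.003 m).
It fails at once if the outer lid comes off while the inner lid is not seated level on the pot, or the inner lid is lifted, shifted or tilted with it (z of outer_lid in the frame of inner_lid above 0.033 m and (horizontal distance between inner_lid and pot_rim above 0.01 m or z of inner_lid in the frame of pot_rim above -0.009 m or angle between inner_lid's own z axis and vertical above 0.07 rad)).
It fails at once if the robot touches the inner lid while the outer lid is off it (z of outer_lid in the frame of inner_lid above 0.033 m and contact force between any of the fingers, the arm and inner_lid above 1 N).
It fails at once if the lids are tipped (angle between inner_lid's own z axis and vertical above 0.35 rad or angle between outer_lid's own z axis and vertical above 0.45 rad).
It fails at once if the mug, flashlight, snow brush or boot jack is shifted or tipped ((distance of mug from where it was at the start of the episode above 0.03 m or angle between mug's own z axis and vertical above 0.3 rad) or (distance of flashlight from where it was at the start of the episode above 0.03 m or angle between flashlight's own z axis and vertical above 0.3 rad) or (distance of snow_brush from where it was at the start of the episode above 0.03 m or angle between snow_brush's own z axis and vertical above 0.3 rad) or (distance of boot_jack from where it was at the start of the episode above 0.03 m or angle between boot_jack's own z axis and vertical above 0.3 rad)).
It also fails if it takes over 72 s, if anything falls off the work surface, if the arm or the gripper's body presses on something with over 40 N, if the wrist force passes 120 N, or if a joint passes its speed limit or range.

### The arm

A 6-joint arm with a two-finger parallel gripper is mounted at the origin on the work surface. World frame = base frame: x ahead of the robot, y to its left, z up, the work surface at z = 0. Lengths are in mm, angles in rad, forces in N, time in s.
With the tool pointing down it reaches from about 350 to 875 mm from the base axis. Payload 4.2 kg.
Tool frame: the origin (TCP) lies between the finger pads; the fingertips stand 14 mm ahead of it and the grasp point (between the pads) lies 5 mm behind it; z points along the fingers, y is the line along which they close (so a half turn about z gives the same grasp; the last joint's range is limited). The gripper opens to 85 mm and grips with 20 to 120 N. Pads are 22 mm wide; open, the fingers measure 114 mm over their backs; the gripper's body (76 mm by 85 mm) begins 54 mm behind the grasp point. The pads swing forward as they close: fully open they stand 13 mm farther back than shut.
Start: joints at [-0.926, 0.385, 0.008, 0, -1.194, -0.259], TCP at [235.201, -579.033, 245.312] pointing down, gripper open.
Joint ranges: [-3.14, 3.14], [-1.21, 2.06], [-1.07, 1.41], [-3.16, 2.05], [-2.99, -0.16], [-3.1, 3.1]. Speed limits (rad/s): [2.79, 2.79, 3.14, 3.14, 3.14, 3.14].

### API

Orientations are given as a unit quaternion [x, y, z, w].
In Python, from bench import * gives the robot as it stands.
- The arm moves only by the tool carry_out, never from a script. Its argument "motion" is a list of rows, each a list of 7 numbers: the turn, a rotation vector about the tool's x, y, z in rad, then the shift along the tool's x, y, z in mm, then the opening, from -1 (shut) to 1 (fully open), so that 0 is half open. A call has 1 to 5 rows; each row is the pose to reach, as a shift and turn from the pose commanded when the call began, along the tool's axes at that moment; what a row does not reach only later rows make up. A row lasts 1/8 s, in which the tool goes at most 62.5 mm and 10.7 degrees, less where a joint would pass 70% of its speed; a pose out of reach is approached as far as the arm can. A call with a gripper value outside its range is refused whole. The fingers move at their own pace and stop on an object; the grip force is fixed at half the most. Time passes only in rows, so rows that repeat a pose let the fingers close. It gives the time, the measured TCP pose, the force, the opening and the grip force at its end, in the units of the state.
- read_state(): the state, without advancing time (a new reading comes with each control period).
- get_image(name): name is "scene" or "top" or "wrist"; returns a dict with "color" (400x640x3 uint8, blue, green, red), "mtx" (3x3 intrinsics, pixels), "position" and "orientation" of the camera in the world. Camera axes: x right, y down, z forward; pixel columns grow to the right and rows downward; lengths in mm; the calibration is good to about 2 mm. A picture is of the moment at which its call begins. There is no depth.
- job_done(): hands the job in; it is judged then, once.
The state is a dict: "clock": time; "joints": joint angles; "joint_vel": joint speeds; "joint_efforts": joint torques, N m; "position": TCP position; "ee_rot": TCP orientation; "contact_force": force on the tool from outside, world axes, zero at the start; "wrist_torque": the same for the moment, N m; "gripper_width": finger opening in mm; "grasp_force": force on a finger pad.
Only numpy, scipy, OpenCV 4.12 (cv2) and the standard library are available. Lean on these libraries where they do the work, as an engineer would, in place of code of your own. Each camera call takes 0.05 s, during which the arm holds its last target. There are 200 camera calls.

## Working session

There is one attempt and no reset: what is moved stays moved. The work goes in short steps, Python scripts to look and compute and a tool call to move; the robot and the scene stay as the last step left them, time stands still between calls to the robot, and variables do not carry over. Pictures are saved under pics/ and viewed, at most 12 in all, crops included, and the job is handed in when it is done.

Besides the shell and the picture viewer there is one more tool, called after ">>>" as name(argument=value, ...), one argument or row to a line, values as JSON. carry_out: Moves the arm, as the interface text tells. Its arguments: {"type":"object","properties":{"motion":{"type":"array"}},"required":["motion"]}

```bash
ls; mkdir -p pics
cat > h.py <<'E'
from bench import *
import numpy as np, cv2
from scipy.spatial.transform import Rotation as R
def grab(n,f=None):
    d=get_image(n)
    if f: cv2.imwrite('pics/'+f,d['color'])
    return d
def ray(d,u,v,z):
    k=np.linalg.inv(np.array(d['mtx'])); r=R.from_quat(d['orientation']).as_matrix()@(k@[u,v,1]); p=np.array(d['position'])
    return p+r*(z-p[2])/r[2]
def proj(d,P):
    c=R.from_quat(d['orientation']).as_matrix().T@(np.array(P,float)-np.array(d['position'])); q=np.array(d['mtx'])@c; return q[:2]/q[2]
def totool(P,):
    s=read_state(); return R.from_quat(s['ee_rot']).as_matrix().T@(np.array(P)-np.array(s['position']))
E
python3 - <<'E'
from h import *
import pickle
a=grab('top','top1.png');b=grab('scene','scene1.png')
pickle.dump((a,b),open('cams.pkl','wb'))
print(a['position'],a['orientation'],b['position'],b['orientation']);print(read_state())
E
```

```text
pics
[ 457.38779474    7.39027163 1490.97925696] [-0.69965255  0.71293354 -0.0286831   0.03727393] [1202.16881717  568.93778531  942.8488177 ] [ 0.38034791  0.84729221 -0.34106023 -0.14529037]
{'clock': 0.1, 'joints': array([-9.26399583e-01,  3.85482096e-01,  6.78499570e-03, -4.31207873e-04,
       -1.19400869e+00, -2.58644446e-01]), 'joint_vel': array([ 7.07418068e-04, -1.83310070e-03,  2.12781184e-03,  8.87677473e-04,
        2.01993324e-04,  3.79208411e-05]), 'joint_efforts': array([-4.71516159e-04, -3.93319845e+01,  1.88928759e+01,  4.19796154e+00,
       -2.58668413e-03,  2.44331424e-06]), 'position': array([ 235.02100856, -578.60372309,  244.33884892]), 'ee_rot': array([-1.91604363e-01,  9.81471760e-01,  9.46497683e-04, -2.36262716e-04]), 'contact_force': array([ 0.3677493 ,  0.25805068, -1.07672199]), 'wrist_torque': array([-0.03493769,  0.0639715 ,  0.03508924]), 'grasp_force': 0.0, 'gripper_width': 85.44202340220905}
```

View pics/top1.png

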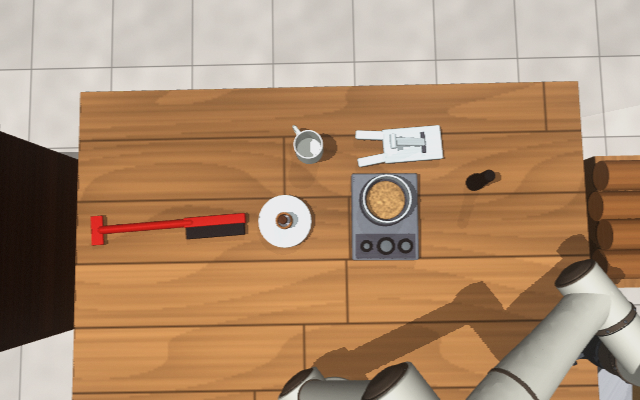

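View pics/scene1.png

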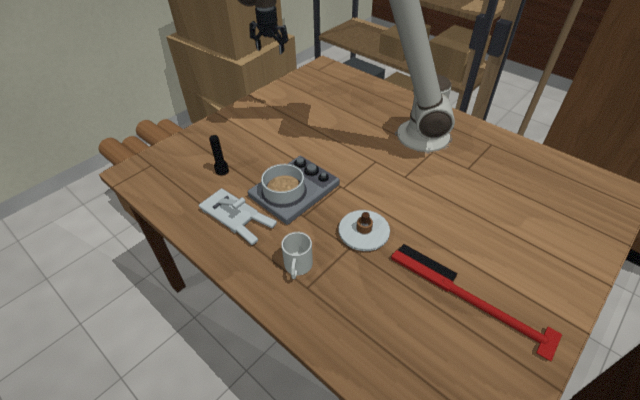

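The top view shows the pot at about (386,199), the key row at about (366/386/406, 245), the lids at (286,220), the mug at (308,145) and the flashlight at (480,180). The scene view agrees with this. Next I'll enlarge both to measure.

Run:
```python
from h import *
import pickle
a,b=pickle.load(open('cams.pkl','rb'))
A=cv2.resize(a['color'][160:270,250:430],None,fx=4.4,fy=4.4,interpolation=cv2.INTER_CUBIC)[:,:800]
cv2.imwrite('pics/c1.png',A[:, :800])
for n,u,v,z in [('pot',386.5,199,95),('L',386,245.5,45),('S',366.5,246,45),('M',405.5,245.5,45),('c1',351,174,35),('c2',418.5,174,35),('c3',351.5,260,35),('c4',420,259,35),('lid',286,221,26)]:
    print(n,ray(a,u,v,z).round(1))
# lid disc: white blob
g=a['color'].astype(int); m=((g.min(2)>170)).astype(np.uint8); m[:, :250]=0;m[:,320:]=0;m[:190]=0;m[252:]=0
c=max(cv2.findContours(m,0,1)[0],key=cv2.contourArea); e=cv2.fitEllipse(cv2.convexHull(c)); print(e, ray(a,*e[0],26),[ray(a,e[0][0]+s*e[1][0]/2,e[0][1],26)[1] for s in(1,-1)])
B=cv2.resize(b['color'][145:260,240:400],None,fx=5,fy=5,interpolation=cv2.INTER_CUBIC)
cv2.imwrite('pics/c2.png',B)
```

```text
pot [ 594.4 -157.5   95. ]
L [ 467.3 -158.    45. ]
S [ 466.9 -102.9   45. ]
M [ 466.3 -213.    45. ]
c1 [674.8 -64.5  35. ]
c2 [ 670.9 -258.8   35. ]
c3 [428.2 -60.1  35. ]
c4 [ 427.5 -254.3   35. ]
lid [543.1 125.6  26. ]
((284.357177734375, 220.87890625), (52.0959587097168, 52.6739501953125), 73.6084213256836) [543.55844283 130.32848828  26.        ] [np.float64(55.18999126584746), np.float64(205.56732146695992)]
```

View pics/c1.png

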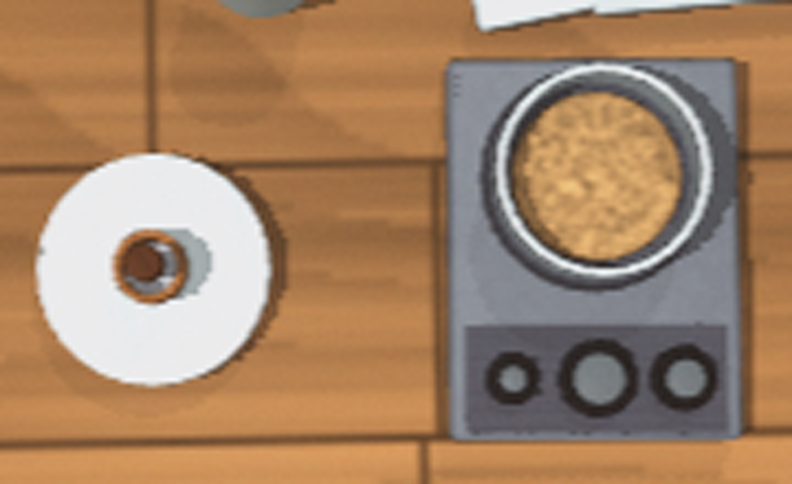

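View pics/c2.png

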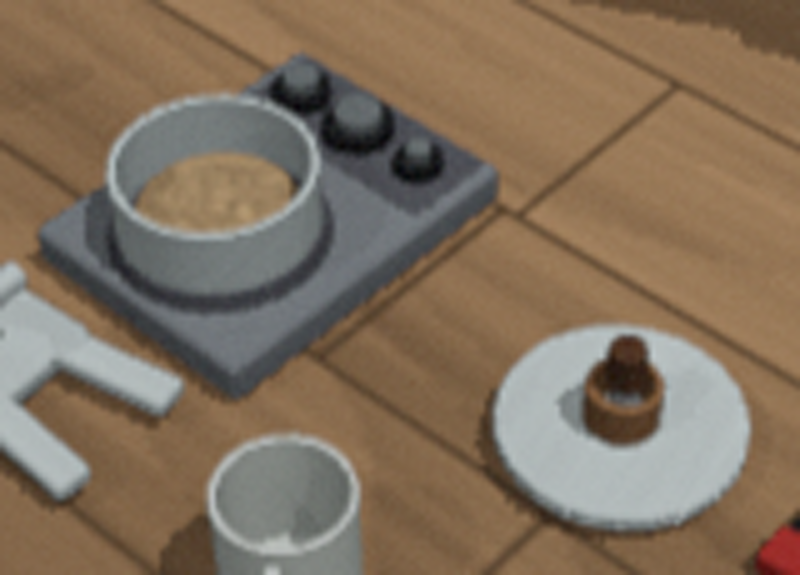

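The enlarged crops show these positions in full-image pixels:

| Item | Top view | Scene view |
|---|---|---|
| Pot ring | (387.4,198.9) | (282.6,177) |
| Small key | (366.6,245.9) | (323.6,176) |
| Large key | (385.7,245.7) | (311.6,168.4) |
| Medium key | (405.5,245.9) | (300.6,161.6) |
| Knob top | (284.1,219.5) | (365.6,214.8) |

I'll triangulate from these.

Run:
```python
from h import *
import pickle
from scipy.optimize import least_squares as ls
a,b=pickle.load(open('cams.pkl','rb'))
for n,p,q in [('pot',(387.4,198.9),(282.6,177.5)),('S',(366.6,245.9),(323.6,176)),('L',(385.7,245.7),(311.6,168.4)),('M',(405.5,245.9),(300.6,161.6)),('knob',(284.1,219.5),(365.6,214.8))]:
    r=ls(lambda X:np.r_[proj(a,X)-p,proj(b,X)-q],[500,0,50.]); print(n,r.x.round(1),(r.cost*2)**.5, ray(a,*p,90).round(1))
# warmer fit: params x,y,yaw,keyheight
def model(t):
    x,y,w,h=t; M=R.from_euler('z',w).as_matrix(); f=lambda P:M@np.array(P)+[x,y,0]
    return {'pot':f([45,0,95]),'S':f([-85,55,h]),'L':f([-85,0,h]),'M':f([-85,-55,h])}
obs={'pot':((387.4,198.9),(282.6,177.5)),'S':((366.6,245.9),(323.6,176)),'L':((385.7,245.7),(311.6,168.4)),'M':((405.5,245.9),(300.6,161.6))}
def res(t):
    m=model(t); return np.concatenate([np.r_[proj(a,m[k])-obs[k][0],proj(b,m[k])-obs[k][1]] for k in m])
r=ls(res,[550,-157,0,45.]);print(r.x,r.fun.round(1)); 
m=model(r.x)
for k in m: print(k,m[k].round(1),totool(m[k]).round(1))
print(read_state()['position'],R.from_quat(read_state()['ee_rot']).as_matrix().round(3))
```

```text
pot [ 594.6 -160.    87.7] 0.6699991736173525 [ 595.2 -160.6   90. ]
S [ 466.2 -102.2   40.9] 0.9397957595729791 [466.9 -99.8  90. ]
L [ 466.  -156.4   43.3] 0.7100337493521698 [ 466.5 -152.    90. ]
M [ 463.9 -212.    41.4] 1.0939020789481801 [ 465.  -206.1   90. ]
knob [542.5 129.   78.8] 1.5824785736959412 [543.6 125.6  90. ]
[ 5.50413930e+02 -1.57704443e+02 -1.21273727e-02  4.20138897e+01] [-0.6 -0.3 -0.5 -1.4 -0.6  0.4 -0.6 -0.2 -0.3  0.5 -0.5  0.1 -0.6  0.2
 -0.9 -0.1]
pot [ 595.4 -158.3   95. ] [-492.   253.7  149.8]
S [ 466.1 -101.7   42. ] [-393.5  354.6  203. ]
L [ 465.4 -156.7   42. ] [-372.2  303.9  202.9]
M [ 464.8 -211.7   42. ] [-350.9  253.2  202.8]
[ 235.02100856 -578.60372309  244.33884892] [[-0.927 -0.376 -0.001]
 [-0.376  0.927  0.002]
 [ 0.     0.002 -1.   ]]
```

Known heights come out about 8 mm low by triangulation, so the key tops are probably at 45–50 mm. I'll find them by contact. Moving over the large key now.

>>> carry_out(
  motion=[
    [0,0,0.08,-45,37,14,-1],
    [0,0,0.16,-90,73,28,-1],
    [0,0,0.24,-135,110,42,-1],
    [0,0,0.32,-180,146,56,-1],
    [0,0,0.386,-225,183,70,-1],
  ],
)

```text
clock: 0.72
position: [375.3, -323.1, 174.8]
ee_rot: [0.001, 1.0, 0.0, -0.0]
contact_force: [-0.3, -0.0, -0.1]
gripper_width: 0.1
grasp_force: 0.0
```

Run:
```python
from h import *
s=read_state();print(s['position'],R.from_quat(s['ee_rot']).as_matrix().round(3),totool([465.4,-156.7,110]))
```

```text
[ 375.29810871 -323.08739635  174.76188525] [[-1.     0.003 -0.   ]
 [ 0.003  1.     0.   ]
 [ 0.     0.    -1.   ]] [-89.66306141 166.62226825  64.76707035]
```

>>> carry_out(
  motion=[
    [0,0,0,-30,56,15,-1],
    [0,0,0,-60,112,30,-1],
    [0,0,0,-90,167,50,-1],
    [0,0,0,-90,167,50,-1],
  ],
)

```text
clock: 1.23
position: [465.4, -155.0, 123.9]
ee_rot: [-0.002, 1.0, 0.0, -0.001]
contact_force: [-0.8, -1.1, 0.0]
gripper_width: 0.0
grasp_force: 0.0
```

Run:
```python
from h import *
import pickle
d=grab('wrist','w1.png');pickle.dump(d,open('w1.pkl','wb'))
s=read_state();print(s['position'],s['contact_force'],d['position'],d['orientation'])
```

```text
[ 465.33806948 -155.66079737  124.17475808] [-0.4635281   0.42190036 -0.18852265] [ 401.28333295 -154.95883346  253.60572141] [0.69942033 0.70284741 0.09194053 0.091453  ]
```

View pics/w1.png

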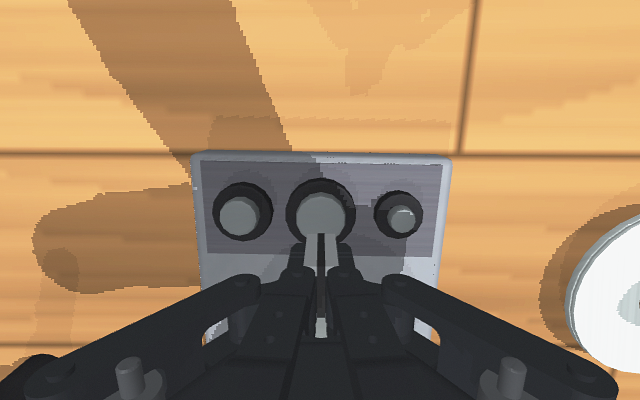

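In the wrist view the medium key top is at (239,215), the large at (321,216) and the small at (402,218).

Run:
```python
from h import *
import pickle
d=pickle.load(open('w1.pkl','rb'))
for z in(42,46,50,54): print(z,[ray(d,u,v,z)[:2].round(1) for u,v in[(321,216.5),(239,215.5),(402,218)]])
```

```text
42 [array([ 471.6, -154.3]), array([ 471.2, -212.9]), array([472.5, -96.4])]
46 [array([ 470.3, -154.3]), array([ 469.8, -211.8]), array([471.1, -97.5])]
50 [array([ 469. , -154.4]), array([ 468.5, -210.7]), array([469.8, -98.6])]
54 [array([ 467.6, -154.4]), array([ 467.2, -209.6]), array([468.4, -99.7])]
```

The 55 mm key spacing fits a top height of about 54 mm, putting the large key at (467.5,-154.4). I'll lower onto it.

>>> carry_out(
  motion=[
    [0,0,0,-2,1,35,-1],
    [0,0,0,-2,1,52,-1],
    [0,0,0,-2,1,57,-1],
    [0,0,0,-2,1,57,-1],
  ],
)

```text
clock: 1.78
position: [465.9, -157.6, 68.6]
ee_rot: [0.001, 1.0, -0.0, -0.001]
contact_force: [-3.2, -0.6, 3.0]
gripper_width: -0.0
grasp_force: 1.4
```

>>> carry_out(
  motion=[
    [0,0,0,0,0,2,-1],
    [0,0,0,0,0,4,-1],
    [0,0,0,0,0,4,-1],
  ],
)

```text
clock: 2.15
position: [466.9, -157.3, 65.1]
ee_rot: [-0.0, 1.0, -0.0, 0.0]
contact_force: [-3.8, -3.3, 5.9]
gripper_width: 0.1
grasp_force: 3.1
```

>>> carry_out(
  motion=[
    [0,0,0,0,0,2,-1],
    [0,0,0,0,0,3,-1],
    [0,0,0,0,0,3,-1],
  ],
)

```text
clock: 2.52
position: [467.0, -157.4, 64.7]
ee_rot: [-0.001, 1.0, -0.001, 0.0]
contact_force: [-9.0, -0.2, 26.0]
gripper_width: -0.1
grasp_force: 13.0
```

The large key has bottomed out at 26 N. Now the medium key, 55 mm to -y.

>>> carry_out(
  motion=[
    [0,0,0,0,0,-30,-1],
    [0,0,0,0,-40,-30,-1],
    [0,0,0,0,-55,-22,-1],
    [0,0,0,0,-55,-10,-1],
    [0,0,0,0,-55,-4,-1],
  ],
)

```text
clock: 3.15
position: [466.8, -212.0, 64.6]
ee_rot: [-0.0, 1.0, -0.0, -0.001]
contact_force: [-5.5, -1.5, 27.4]
gripper_width: -0.2
grasp_force: 14.9
```

>>> carry_out(
  motion=[
    [0,0,0,0,0,2,-1],
    [0,0,0,0,0,4,-1],
    [0,0,0,0,0,4,-1],
  ],
)

```text
clock: 3.52
position: [466.9, -212.0, 64.7]
ee_rot: [-0.001, 1.0, -0.001, -0.0]
contact_force: [-7.8, -0.3, 27.1]
gripper_width: 0.1
grasp_force: 13.7
```

The medium key bottomed at the same height. Now the small key.

>>> carry_out(
  motion=[
    [0,0,0,0,0,-30,-1],
    [0,0,0,0,55,-30,-1],
    [0,0,0,-1,111,-28,-1],
    [0,0,0,-1,111,-14,-1],
    [0,0,0,-1,111,-6,-1],
  ],
)

```text
clock: 4.15
position: [467.4, -100.0, 66.3]
ee_rot: [-0.001, 1.0, 0.0, -0.001]
contact_force: [-1.5, 3.0, 3.8]
gripper_width: 0.1
grasp_force: 2.1
```

>>> carry_out(
  motion=[
    [0,0,0,0,0,3,-1],
    [0,0,0,0,0,6,-1],
    [0,0,0,0,0,6,-1],
  ],
)

```text
clock: 4.53
position: [467.6, -100.6, 64.5]
ee_rot: [0.0, 1.0, 0.0, -0.0]
contact_force: [-12.3, 13.4, 33.1]
gripper_width: -0.1
grasp_force: 16.7
```

All three keys have been pressed. I'll rise, and stop on the way at a spot where the wrist camera sees the pot and lids to the sides.

>>> carry_out(
  motion=[
    [0,0,0,0,0,-50,-1],
    [0,0,0,-15,20,-105,-1],
    [0,0,0,-40,50,-150,0.5],
    [0,0,0,-60,90,-190,1],
    [0,0,0,-60,100,-210,1],
  ],
)

```text
clock: 5.15
position: [529.7, -0.3, 273.0]
ee_rot: [0.0, 1.0, 0.0, 0.001]
contact_force: [-0.5, 0.7, -1.2]
gripper_width: 54.6
grasp_force: 0.0
```

>>> carry_out(
  motion=[
    [0,0,0,0,0,0,1],
    [0,0,0,0,0,0,1],
  ],
)

```text
clock: 5.4
position: [526.9, -2.0, 269.6]
ee_rot: [0.001, 1.0, -0.0, -0.002]
contact_force: [0.1, -0.5, -0.1]
gripper_width: 85.5
grasp_force: 0.0
```

Run:
```python
from h import *
import pickle
d=grab('wrist','w2.png');pickle.dump(d,open('w2.pkl','wb'))
s=read_state();print(s['position'],s['contact_force'],d['position'])
```

```text
[526.8998386   -2.06362724 269.46437666] [-0.46968968 -0.64607488  0.40375019] [462.87170693  -1.49292702 399.244696  ]
```

View pics/w2.png

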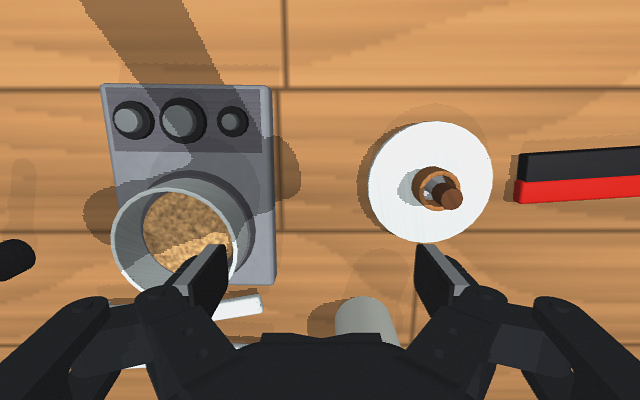

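The wrist view shows both objects: disc about (431,181), knob top (449,196), pot rim spanning columns 111–237 with its top at row 187, and keys at (128,119), (178,117) and (232,121). I'll fit these and overlay the model outlines.

```bash
cat > f.py <<'E'
from h import *
import pickle
from scipy.optimize import least_squares as ls
d=pickle.load(open('w2.pkl','rb'))
g=d['color'].astype(int)
m=((g.min(2)>200)).astype(np.uint8); m[:,:350]=0;m[:,500:]=0;m[:110]=0;m[246:]=0
c=max(cv2.findContours(m,0,1)[0],key=cv2.contourArea); h=cv2.convexHull(c)[:,0]
P=np.array([ray(d,u+.0,v+.0,26)[:2] for u,v in h])
r=ls(lambda t:np.hypot(*(P-t[:2]).T)-t[2],[543,128,76],loss='soft_l1'); print('disc',r.x)
print('knob',ray(d,449,196,90), 'keys',[ray(d,u,v,54)[:2].round(1) for u,v in[(178,117.5),(128,119.5),(231.5,121)]])
# pot: inward/outward bright rim edge; score of circles over gray image
gr=cv2.GaussianBlur(cv2.cvtColor(d['color'],6),(3,3),0).astype(float)
th=np.linspace(0,2*np.pi,180)
def score(x,y):
    q=np.array([proj(d,[x+64.5*np.cos(t),y+64.5*np.sin(t),95]) for t in th]); q=q[(q[:,0]<190)|(q[:,1]<235)]; q=q[q[:,1]<300]
    return cv2.remap(gr.astype(np.float32),q[:,0].astype(np.float32),q[:,1].astype(np.float32),1).mean()
S=[(score(x,y),x,y) for x in np.arange(585,607,1.) for y in np.arange(-170,-145,1.)]
S.sort();print(S[-5:])
_,x,y=S[-1]
im=d['color'].copy(); im=cv2.resize(im,None,fx=3,fy=3)
for cx,cy,rr,z in [(x,y,62,95),(x,y,67,95),(r.x[0],r.x[1],76.5,26),(r.x[0],r.x[1],12,90)]:
    q=np.array([proj(d,[cx+rr*np.cos(t),cy+rr*np.sin(t),z]) for t in th]); cv2.polylines(im,[np.int32(q*3+1)],True,(0,0,255),1)
o=np.hstack([im[510:910,300:780][:,:480], im[340:740,1150:1490][:, :320]])
cv2.imwrite('pics/o1.png',o)
E
python3 f.py
```

```text
disc [545.72835989 131.87980772  75.61537967]
knob [543.5145223  129.78711327  90.        ] keys [array([ 465.3, -154.8]), array([ 467.3, -208.9]), array([469.1, -97.7])]
[(np.float32(166.93288), np.float64(598.0), np.float64(-157.0)), (np.float32(166.94147), np.float64(599.0), np.float64(-156.0)), (np.float32(167.25838), np.float64(599.0), np.float64(-158.0)), (np.float32(167.52916), np.float64(600.0), np.float64(-157.0)), (np.float32(170.54262), np.float64(599.0), np.float64(-157.0))]
```

View pics/o1.png

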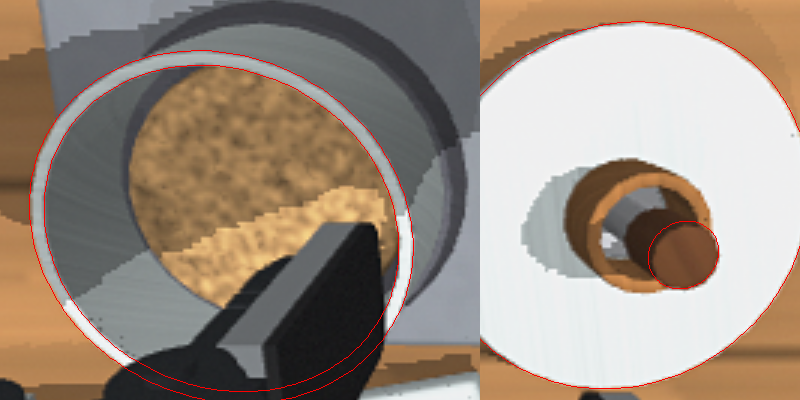

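Both overlays match, putting the pot at (599,-157) and the lids' axis at (545.5,131.7). I'll go down to the knob.

>>> carry_out(
  motion=[
    [0,0,0,-5,45,25,0.2],
    [0,0,0,-12,90,65,0.2],
    [0,0,0,-18,134,100,0.2],
    [0,0,0,-18,134,115,0.2],
    [0,0,0,-18,134,115,0.2],
  ],
)

```text
clock: 6.08
position: [544.8, 131.8, 154.2]
ee_rot: [0.0, 1.0, -0.001, -0.002]
contact_force: [0.1, 0.2, -0.9]
gripper_width: 51.1
grasp_force: 0.0
```

Run:
```python
from h import *
d=grab('wrist','w3.png')
s=read_state();print(s['position'],s['gripper_width'],totool([545.5,131.7,77]),proj(d,[545.5,131.7,90]),proj(d,[545.5,131.7,58]))
im=d['color']
for r,z in((12,90),(24,58),(76.5,26)):
    cv2.polylines(im,[np.int32([proj(d,[545.5+r*np.cos(t),131.7+r*np.sin(t),z]) for t in np.linspace(0,6.28,90)])],True,(0,0,255),1)
cv2.imwrite('pics/w3o.png',im)
```

```text
[545.65235624 131.84754194 155.78497034] 50.991916583725555 [ 3.49936476e-02 -4.65884012e-02  7.87852343e+01] [320.2043964  217.35887511] [320.37508553 203.9175189 ]
```

View pics/w3o.png

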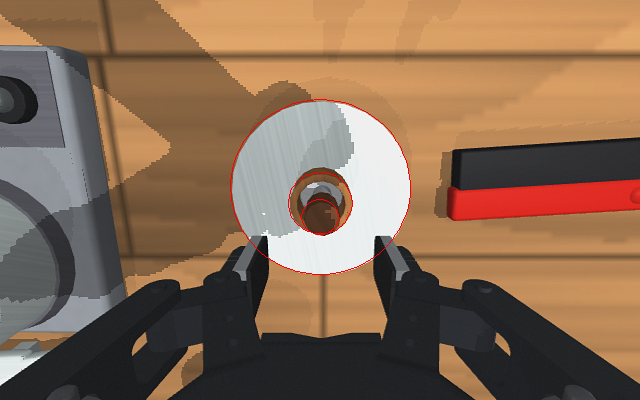

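The outlines coincide with the disc and the knob top at (320,217), so the tool is centred. I'll descend and grip.

>>> carry_out(
  motion=[
    [0,0,0,0,0,40,0.2],
    [0,0,0,0,0,65,0.2],
    [0,0,0,0,0,77,0.2],
    [0,0,0,0,0,77,0],
    [0,0,0,0,0,77,-0.4],
  ],
)

```text
clock: 6.75
position: [546.9, 133.2, 80.8]
ee_rot: [0.0, 1.0, 0.001, 0.001]
contact_force: [0.3, 0.4, 0.2]
gripper_width: 26.0
grasp_force: 0.0
```

>>> carry_out(
  motion=[
    [0,0,0,0,0,0,-1],
    [0,0,0,0,0,0,-1],
    [0,0,0,0,0,0,-1],
    [0,0,0,0,0,0,-1],
  ],
)

```text
clock: 7.25
position: [546.8, 132.8, 81.0]
ee_rot: [-0.0, 1.0, 0.0, 0.001]
contact_force: [-0.3, -4.6, 6.5]
gripper_width: 21.7
grasp_force: 59.1
```

The knob is gripped at 59 N. Lifting gently.

>>> carry_out(
  motion=[
    [0,0,0,0,0,-5,-1],
    [0,0,0,0,0,-25,-1],
    [0,0,0,0,0,-60,-1],
    [0,0,0,0,0,-100,-1],
    [0,0,0,0,0,-135,-1],
  ],
)

```text
clock: 7.88
position: [544.8, 133.5, 214.3]
ee_rot: [0.0, 1.0, 0.0, -0.001]
contact_force: [0.2, -0.5, -4.6]
gripper_width: 22.1
grasp_force: 59.3
```

>>> carry_out(
  motion=[
    [0,0,0,0,0,-5,-1],
    [0,0,0,-2,-15,-10,-1],
    [0,0,0,-8,-45,-10,-1],
    [0,0,0,-15,-85,-10,-1],
    [0,0,0,-22,-125,-10,-1],
  ],
)

```text
clock: 8.5
position: [566.6, 6.5, 221.6]
ee_rot: [0.0, 1.0, -0.0, -0.003]
contact_force: [1.0, -0.0, -4.6]
gripper_width: 22.0
grasp_force: 59.5
```

>>> carry_out(
  motion=[
    [0,0,0,-8,-40,0,-1],
    [0,0,0,-15,-80,0,-1],
    [0,0,0,-22,-120,0,-1],
    [0,0,0,-28,-148,0,-1],
    [0,0,0,-31,-162,0,-1],
  ],
)

```text
clock: 9.12
position: [597.6, -155.6, 221.4]
ee_rot: [0.001, 1.0, 0.0, -0.003]
contact_force: [-0.6, -0.0, -4.9]
gripper_width: 22.2
grasp_force: 59.6
```

>>> carry_out(
  motion=[
    [0,0,0,0,-2,0,-1],
    [0,0,0,0,-2,0,-1],
    [0,0,0,0,-2,0,-1],
  ],
)

```text
clock: 9.5
position: [598.7, -154.8, 224.3]
ee_rot: [-0.001, 1.0, 0.0, -0.0]
contact_force: [0.1, -0.2, -5.1]
gripper_width: 22.4
grasp_force: 59.6
```

Run:
```python
from h import *
d=grab('wrist','w4.png')
s=read_state();print(s['position'],s['gripper_width'],s['contact_force'],s['ee_rot'].round(4))
im=d['color']
for x,y,r,z in((599,-157,67,95),(599,-157,24,208),(599,-157,76.5,176)):
    cv2.polylines(im,[np.int32([proj(d,[x+r*np.cos(t),y+r*np.sin(t),z]) for t in np.linspace(0,6.28,90)])],True,(0,0,255),1)
cv2.imwrite('pics/w4o.png',im)
```

```text
[ 598.80066201 -154.88699699  224.46532021] 22.30370402194106 [ 0.5242486   0.1189415  -4.82542999] [-5.e-04  1.e+00  1.e-04  1.e-04]
```

View pics/w4o.png

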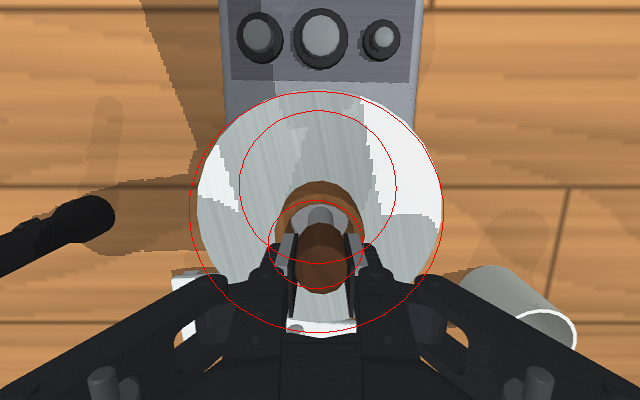

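The lids hang level and are centred within about 2 mm: disc edges at columns 198–442 against a predicted 190–443. I'll shift -2 in y and lower.

>>> carry_out(
  motion=[
    [0,0,0,0,-2,15,-1],
    [0,0,0,0,-2,32,-1],
    [0,0,0,0,-2,44,-1],
    [0,0,0,0,-2,52,-1],
    [0,0,0,0,-2,56,-1],
  ],
)

```text
clock: 10.18
position: [598.8, -157.9, 167.6]
ee_rot: [0.0, 1.0, -0.0, -0.0]
contact_force: [0.4, -0.5, -5.3]
gripper_width: 21.9
grasp_force: 59.5
```

>>> carry_out(
  motion=[
    [0,0,0,0,0,2,-1],
    [0,0,0,0,0,4,-1],
    [0,0,0,0,0,4,-1],
  ],
)

```text
clock: 10.55
position: [598.9, -157.9, 164.5]
ee_rot: [0.0, 1.0, 0.0, 0.0]
contact_force: [-0.2, -0.1, -5.4]
gripper_width: 22.0
grasp_force: 59.5
```

>>> carry_out(
  motion=[
    [0,0,0,0,0,1,-1],
    [0,0,0,0,0,2,-1],
    [0,0,0,0,0,3,-1],
    [0,0,0,0,0,3,-1],
  ],
)

```text
clock: 11.05
position: [599.0, -158.1, 162.0]
ee_rot: [-0.0, 1.0, -0.0, 0.0]
contact_force: [-2.0, -0.6, -1.1]
gripper_width: 22.2
grasp_force: 60.0
```

Contact has started, with about 4 N taken off the wrist. I'll press 1 mm more, then open.

>>> carry_out(
  motion=[
    [0,0,0,0,0,1,-1],
    [0,0,0,0,0,1,-1],
  ],
)

```text
clock: 11.3
position: [599.0, -158.2, 161.9]
ee_rot: [-0.0, 1.0, -0.0, 0.001]
contact_force: [-3.9, -1.2, 6.1]
gripper_width: 22.1
grasp_force: 60.6
```

>>> carry_out(
  motion=[
    [0,0,0,0,0,1,0.1],
    [0,0,0,0,0,1,0.5],
    [0,0,0,0,0,1,0.7],
    [0,0,0,0,0,1,0.7],
    [0,0,0,0,0,1,0.7],
  ],
)

```text
clock: 11.92
position: [598.9, -157.8, 159.2]
ee_rot: [0.0, 1.0, -0.0, -0.0]
contact_force: [0.3, 0.8, -0.1]
gripper_width: 72.1
grasp_force: 0.0
```

Run:
```python
from h import *
d=grab('wrist','w5.png'); t=grab('scene','s5.png'); s=read_state();print(s['position'],s['gripper_width'],s['contact_force'],proj(t,[599,-157,139]))
im=d['color']
for r,z in((12,171),(24,139),(76.5,107)):
    cv2.polylines(im,[np.int32([proj(d,[599+r*np.cos(t),-158+r*np.sin(t),z]) for t in np.linspace(0,6.28,90)])],True,(0,0,255),1)
u,v=proj(t,[599,-157,120]).astype(int)
c=cv2.resize(t['color'][v-45:v+55,u-40:u+40],(320,400),interpolation=cv2.INTER_CUBIC)
cv2.imwrite('pics/o5.png',np.hstack([im[:,80:560],c]))
```

```text
[ 598.90468233 -157.83511248  159.28710664] 72.45852850523617 [-0.64627103 -0.75907484 -0.42270545] [280.31475796 166.21706432]
```

View pics/o5.png

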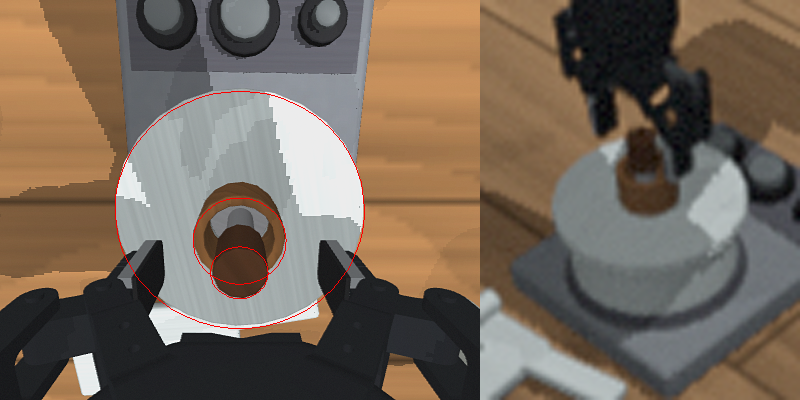

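The lids are seated home: disc, collar and knob sit at the predicted outlines and the disc is level on the pot. I'll lower to the collar with 72 mm opening.

>>> carry_out(
  motion=[
    [0,0,0,0,0,10,0.7],
    [0,0,0,0,0,22,0.7],
    [0,0,0,0,0,32,0.7],
    [0,0,0,0,0,32,0.6],
    [0,0,0,0,0,32,0.3],
  ],
)

```text
clock: 12.65
position: [599.1, -157.9, 127.4]
ee_rot: [0.0, 1.0, -0.0, 0.0]
contact_force: [0.4, 0.3, -0.7]
gripper_width: 55.7
grasp_force: 0.0
```

>>> carry_out(
  motion=[
    [0,0,0,0,0,0,0.2],
    [0,0,0,0,0,0,0.1],
    [0,0,0,0,0,0,-0.2],
    [0,0,0,0,0,0,-1],
    [0,0,0,0,0,0,-1],
  ],
)

```text
clock: 13.28
position: [599.3, -158.1, 128.4]
ee_rot: [-0.0, 1.0, -0.0, 0.001]
contact_force: [-1.2, -0.4, 6.1]
gripper_width: 46.5
grasp_force: 61.0
```

The collar is gripped. Lifting straight up, slowly.

>>> carry_out(
  motion=[
    [0,0,0,0,0,-1,-1],
    [0,0,0,0,0,-3,-1],
    [0,0,0,0,0,-6,-1],
    [0,0,0,0,0,-10,-1],
    [0,0,0,0,0,-10,-1],
  ],
)

```text
clock: 13.9
position: [598.8, -157.8, 137.5]
ee_rot: [0.0, 1.0, 0.0, 0.0]
contact_force: [-0.3, 0.2, -2.6]
gripper_width: 46.4
grasp_force: 61.9
```

The load is about 2 N, so only the outer lid is lifted. Continuing up.

>>> carry_out(
  motion=[
    [0,0,0,0,0,-15,-1],
    [0,0,0,0,0,-35,-1],
    [0,0,0,0,0,-60,-1],
    [0,0,0,0,0,-85,-1],
    [0,0,0,0,0,-105,-1],
  ],
)

```text
clock: 14.52
position: [599.1, -157.9, 244.7]
ee_rot: [0.0, 1.0, -0.0, 0.001]
contact_force: [0.0, -0.3, -2.8]
gripper_width: 46.2
grasp_force: 62.0
```

>>> carry_out(
  motion=[
    [0,0,0,0,0,-5,-1],
    [0,0,0,0,0,-5,-1],
    [0,0,0,0,0,-5,-1],
    [0,0,0,0,0,-5,-1],
  ],
)

```text
clock: 15.02
position: [598.5, -157.8, 246.3]
ee_rot: [0.0, 1.0, 0.0, -0.001]
contact_force: [-0.4, 0.2, -3.0]
gripper_width: 46.7
grasp_force: 62.0
```

Run:
```python
from h import *
t=grab('scene'); s=read_state();print(s['position'],s['gripper_width'],s['contact_force'],s['grasp_force'])
cv2.imwrite('pics/s6.png',cv2.resize(t['color'][60:260,180:400],None,fx=3,fy=3,interpolation=cv2.INTER_CUBIC)[:600])
```

```text
[ 598.55391811 -157.86122821  246.45722181] 46.54403305288625 [-0.8901837  -0.07131724 -2.70211404] 62.01648652553558
```

View pics/s6.png

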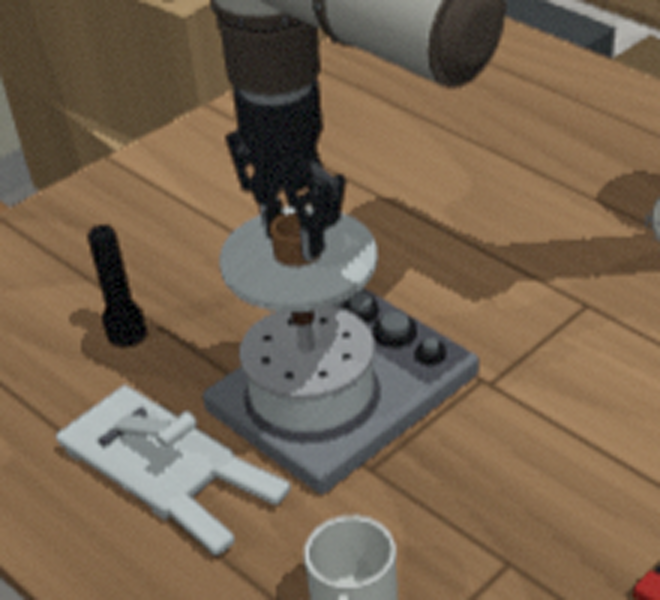

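The outer lid is held level above the pot. The inner lid is seated with its vent holes visible at about (307,350) in the crop, and the flashlight, boot jack and mug still stand in place. Handing in.

```bash
python3 -c "
from bench import *
print(job_done())"
```

```text
the job is handed in; nothing more can be done
None
```

I pressed the large, medium and small keys in that order, seated the nested lids on the pot, and lifted the outer lid off alone; it is held level about 125 mm above the rim. The job is handed in at about 15 s on the robot clock, and no verdict came back.

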